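# Pull out the slide drawer

### The job

Two small single-drawer slide cabinets stand on the bench: one drawer has a bow handle, the other a round knob. Pull the drawer with the bow handle all the way out to its stop, so that the slides can be taken out, and let go of it. Leave the drawer with the knob shut.

Things in the scene. Friction and masses are not known exactly. Their poses are not given: they have to be found in the camera images.
- bow_drawer (a joint): The drawer with the bow handle, in a low grey cabinet (140 mm deep, 140 mm wide, 80 mm high, fixed to the bench; it stands left or right of the other cabinet and may be turned by up to 0.2 rad). White front 136 mm wide, from 11 to 75 mm above the bench. Value in m: 0 = shut, 0.10 = fully out at its stop. It may start up to 15 mm open. It slides with about 1.5 N of friction and stays where it is left.
- bow_grip (a point): Middle of the bow handle's bar, moving with the drawer. The bar is steel, round, 10 mm thick and straight for 64 mm (the whole bow is 90 mm wide), level and parallel to the drawer front, 42 mm in front of it (37 mm clear between bar and front), 55 mm above the bench and 25 mm below the cabinet's top. Axes: y along the bar, z up, x from the bar into the cabinet; the drawer opens along -x, by 100 mm in all. The cabinet top carries only a flat thing 11 mm high.
- knob_drawer (a joint): The drawer of the other cabinet, which is of the same make and size but has a round knob. Value in m: 0 = shut (as it starts), 0.10 = fully out. It is to stay shut.
- knob_grip (a point): Head of the round steel knob (30 mm in diameter) in the middle of the other drawer's front, on the knob's axis, 30 mm in front of the drawer front and 55 mm above the bench. Axes as for the bow handle.
Mind the look-alikes: they are no part of the job. Leave any turquoise look-alike of the part that bears knob_drawer alone.

How it is judged:
By the outcome, as a careful person would: the job done as asked, in the order asked, and still so for the second after the job is handed in, with the robot touching nothing.
It also fails if it takes over 32 s, if anything falls off the work surface, if the arm or the gripper's body presses on something with over 40 N, if the wrist force passes 120 N, or if a joint passes its speed limit or range.

### The arm

A 6-joint arm with a two-finger parallel gripper is mounted at the origin on a cart in front of the work surface, level with it; the furniture and walls round the work are solid. World frame = base frame: x ahead of the robot, y to its left, z up, the work surface at z = 0. Lengths are in mm, angles in rad, forces in N, time in s.
With the tool pointing down it reaches from about 350 to 775 mm from the base axis. Payload 7.3 kg.
Tool frame: the origin (TCP) lies on the front face of the gripper's body, between the roots of the fingers; the fingertips stand 66 mm ahead of it and the grasp point (between the pads) lies 47 mm ahead of it (bot.tip_extent is the distance from the TCP to the fingertips, in mm); z points along the fingers, y is the line along which they close (so a half turn about z gives the same grasp; the last joint's range is limited). The gripper opens to 92 mm and grips with 3 to 60 N. Pads are 19 mm wide; open, the fingers measure 130 mm over their backs; the gripper's body (75 mm by 190 mm) begins 47 mm behind the grasp point.
Start: joints at [1.141, 0.342, 1.524, -0, 1.275, -0.146], TCP at [146.985, 504.018, 292.241] pointing down, gripper open.
Joint ranges: [-2.53, 2.53], [-0.77, 2.02], [0.04, 2.7], [-1, 4.14], [0.28, 2.66], [-3.11, 3.11]. Speed limits (rad/s): [2.57, 2.57, 3.14, 3.14, 3.14, 3.14].

### API

Orientations are given as [roll, pitch, yaw] about the fixed x, y, z axes, in that order (R = Rz(yaw) Ry(pitch) Rx(roll)).
In Python, from plant import readout, viewer, order, bot gives the robot as it stands.
- The arm moves only by the shell command python3 -m creep 'ROWS'. ROWS is text: rows parted by semicolons, each of 7 numbers parted by spaces: the shift along the world's x, y, z in m, then the turn, a rotation vector about the world's x, y, z in rad, then the opening in per cent of the stroke, from 0 (shut) to 100 (fully open). A call has 1 to 8 rows; each row shifts and turns the commanded pose from where the row before left it; what a row does not reach is not made up. A row lasts 1/12 s, in which the tool goes at most 41.7 mm and 7.16 degrees, less where a joint would pass 70% of its speed; a pose out of reach is approached as far as the arm can. A call is refused whole if a number of a shift passes 0.0417 or a number of a turn 0.125, either way. A call with a gripper value outside its range is refused whole. The fingers move at their own pace and stop on an object; the grip force is fixed at half the most. Time passes only in rows, so rows that do not move let the fingers close. It gives the time, the measured TCP pose, the force, the opening and the grip force at its end, in the units of the state.
- readout.get_obs(): the state, without advancing time (a new reading comes with each control period).
- viewer.capture(name): name is "side" or "top" or "wrist"; returns the picture (384x512x3 uint8, red, green, blue); there is no depth.
- viewer.camera_info(name): a dict with "fx", "fy", "cx", "cy" (pixels), "origin" and "rotation" of the camera in the world. Camera axes: x right, y up, looking along -z (the intrinsics and any distortion apply to the point x, -y, -z); pixel columns grow to the right and rows downward; lengths in mm; the calibration is good to about 2 mm. A picture is of the moment at which its call begins: read the wrist's pose just before it. camera_info takes no time and is no camera call; for the wrist camera it gives the pose at the moment of the call.
- order.close_job(): hands the job in; it is judged then, once.
The state is a dict: "time": time; "joint_positions": joint angles; "dq": joint speeds; "tau": joint torques, N m; "tool_pos": TCP position; "tcp_rot": TCP orientation; "contact_force": force on the tool from outside, world axes, zero at the start; "moment": the same for the moment, N m; "grip_width": finger opening in mm; "finger_force": force on a finger pad.
Only numpy, scipy, OpenCV 4.12 (cv2) and the standard library are available. Lean on these libraries where they do the work, as an engineer would, in place of code of your own. Each camera call takes 0.05 s, during which the arm holds its last target. There are 200 camera calls.

## Working session

There is one attempt and no reset: what is moved stays moved. The work goes in short steps, Python scripts to look and compute and a shell command to move; the robot and the scene stay as the last step left them, time stands still between calls to the robot, and variables do not carry over. Pictures are saved under pics/ and viewed, at most 10 in all, crops included, and the job is handed in when it is done.

```bash
mkdir -p pics; python3 - <<'E'
from plant import readout, viewer, order, bot
import cv2,numpy as np
for n in ("top","side"):
    im=viewer.capture(n); cv2.imwrite(f"pics/{n}0.png",cv2.resize(im[:,:,::-1],(800,600),interpolation=cv2.INTER_CUBIC))
    c=viewer.camera_info(n); print(n,{k:np.round(v,3).tolist() if not isinstance(v,str) else v for k,v in c.items()})
o=readout.get_obs();print(o['time'],o['tool_pos'],o['tcp_rot'],o['grip_width'])
E
```

```text
top {'fx': 367.439, 'fy': 367.439, 'cx': 258.828, 'cy': 192.687, 'origin': [478.813, -39.79, 949.7], 'rotation': [0.132, -0.006, -1.559]}
side {'fx': 448.188, 'fy': 448.188, 'cx': 258.043, 'cy': 195.283, 'origin': [132.242, 124.778, 911.41], 'rotation': [0.492, -0.002, -1.905]}
0.1 [146.87892681 503.76073277 291.62858107] [-3.14026555e+00 -1.79955255e-04  2.85778615e+00] 91.65262328890198
```

View pics/top0.png

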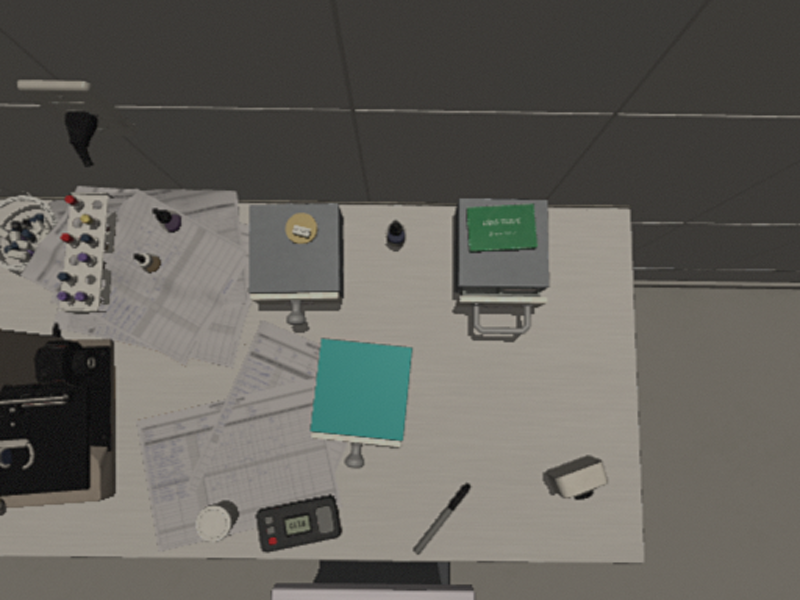

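View pics/side0.png

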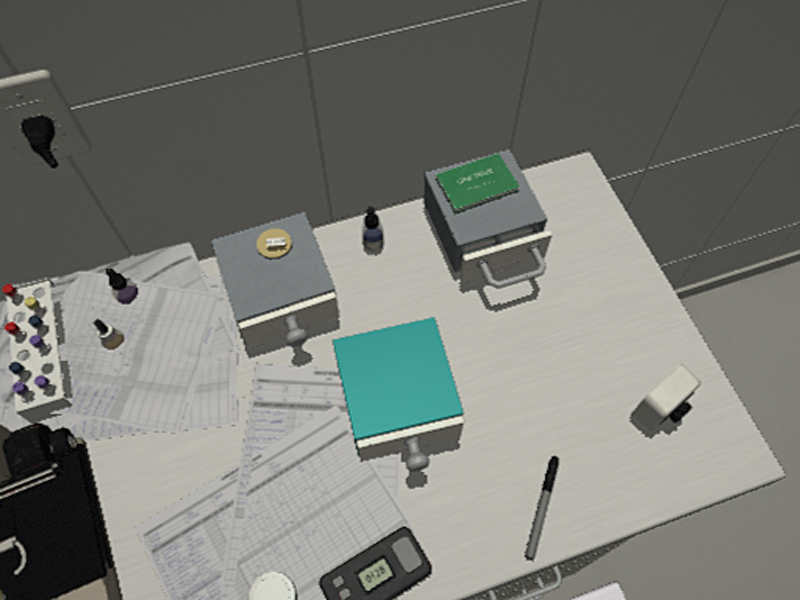

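The bow handle is at about (502,325) in the top picture, on the right grey cabinet. The grey knob cabinet is at left (297,312), and the turquoise knob look-alike at (357,455). Only the right one has a bow, so that is the target. I'll confirm it in enlarged crops.

```bash
cat > h.py <<'E'
import numpy as np
from scipy.spatial.transform import Rotation as R
from plant import viewer
def ray(name,u,v,c=None):
    c=c or viewer.camera_info(name)
    d=np.array([(u-c['cx'])/c['fx'],-(v-c['cy'])/c['fy'],-1.])
    r=np.array(c['rotation']); r=r if r.ndim==2 else R.from_euler('xyz',r).as_matrix()
    return np.array(c['origin']),r@d
def at(name,u,v,z,c=None):
    o,d=ray(name,u,v,c); return o+d*(z-o[2])/d[2]
E
python3 - <<'E'
import cv2,numpy as np
from h import *
print(viewer.camera_info('top').keys())
a=cv2.imread('pics/top0.png')[260:360,440:570];b=cv2.imread('pics/side0.png')[215:315,445:575]
cv2.imwrite('pics/crop.png',np.vstack([cv2.resize(x,(390,300),interpolation=cv2.INTER_CUBIC) for x in (a,b)]))
s=.64
for n,p in (('top',[(460,300),(546,300)]),('side',[(464,257),(550,235)])):
    print(n,[np.round(at(n,u*s,v*s,75),1) for u,v in p])
E
```

```text
dict_keys(['fx', 'fy', 'cx', 'cy', 'origin', 'rotation'])
top [array([ 598. , -129.5,   75. ]), array([ 599.7, -262. ,   75. ])]
side [array([ 600. , -129.6,   75. ]), array([ 594.3, -259.7,   75. ])]
```

View pics/crop.png

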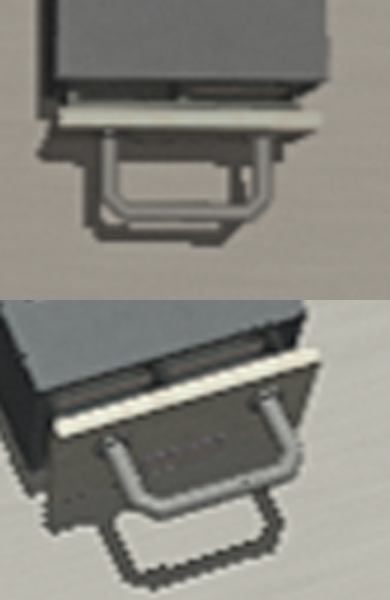

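Confirmed: a bow handle on the grey cabinet. In the crop, the bar runs (118,214) to (258,211) in the top half and (160,510) to (280,475) in the side half. The drawer is slightly open.

```bash
python3 - <<'E'
from h import *
s=.64
for n,p in (('top',[(479.3,331.3),(526,330.3)]),('side',[(498.3,285),(538.3,273.3)])):
    print(n,[np.round(at(n,u*s,v*s,55),1) for u,v in p])
from plant import bot; print(dir(bot))
E
```

```text
top [array([ 551.7, -161.7,   55. ]), array([ 554.2, -234.8,   55. ])]
side [array([ 552.1, -164.4,   55. ]), array([ 551.2, -225.6,   55. ])]
['Unreachable', '__class__', '__delattr__', '__dict__', '__dir__', '__doc__', '__eq__', '__format__', '__ge__', '__getattribute__', '__getstate__', '__gt__', '__hash__', '__init__', '__init_subclass__', '__le__', '__lt__', '__module__', '__ne__', '__new__', '__reduce__', '__reduce_ex__', '__repr__', '__setattr__', '__sizeof__', '__str__', '__subclasshook__', '__weakref__', 'tip_extent']
```

```bash
R="0.0169 -0.0292 0 0 0 -0.0536 33"
python3 -m creep '0.0169 -0.0292 0 0 0 -0.0536 33;0.0169 -0.0292 0 0 0 -0.0536 33;0.0169 -0.0292 0 0 0 -0.0536 33;0.0169 -0.0292 0 0 0 -0.0536 33;0.0169 -0.0292 0 0 0 -0.0536 33;0.0169 -0.0292 0 0 0 -0.0536 33;0.0169 -0.0292 0 0 0 -0.0536 33;0.0169 -0.0292 0 0 0 -0.0536 33'
python3 -m creep '0.0169 -0.0292 0 0 0 -0.0536 33;0.0169 -0.0292 0 0 0 -0.0536 33;0.0169 -0.0292 0 0 0 -0.0536 33;0.0169 -0.0292 0 0 0 -0.0536 33;0.0169 -0.0292 0 0 0 -0.0536 33;0.0169 -0.0292 0 0 0 -0.0536 33;0.0169 -0.0292 0 0 0 -0.0536 33;0.0169 -0.0292 0 0 0 -0.0536 33'
python3 -m creep '0.0169 -0.0292 0 0 0 -0.0536 33;0.0169 -0.0292 0 0 0 -0.0536 33;0.0169 -0.0292 0 0 0 -0.0536 33;0.0169 -0.0292 0 0 0 -0.0536 33;0.0169 -0.0292 0 0 0 -0.0536 33;0.0169 -0.0292 0 0 0 -0.0536 33;0.0169 -0.0292 0 0 0 -0.0536 33;0.0169 -0.0292 0 0 0 -0.0536 33'
python3 -m creep '0 0 0 0 0 0 33;0 0 0 0 0 0 33;0 0 0 0 0 0 33'
python3 - <<'E'
from h import *
import cv2
from plant import readout
c=viewer.camera_info('wrist');o=readout.get_obs()
cv2.imwrite('pics/w1.png',viewer.capture('wrist')[:,:,::-1])
print({k:np.round(v,3).tolist() for k,v in c.items()});print(o['tool_pos'],o['tcp_rot'],o['grip_width'],o['time'])
E
```

```text
time: 0.77
tool_pos: [282.4, 268.9, 292.1]
tcp_rot: [-3.141, -0.0, 2.427]
contact_force: [0.8, 0.7, 1.1]
grip_width: 43.4
finger_force: 0.0
time: 1.43
tool_pos: [417.7, 35.1, 292.1]
tcp_rot: [-3.141, -0.0, 1.997]
contact_force: [0.5, -0.1, 0.3]
grip_width: 30.4
finger_force: 0.0
time: 2.1
tool_pos: [553.0, -198.3, 291.7]
tcp_rot: [-3.141, -0.0, 1.568]
contact_force: [0.5, 1.0, 1.0]
grip_width: 30.4
finger_force: 0.0
time: 2.35
tool_pos: [552.1, -196.4, 291.5]
tcp_rot: [-3.14, -0.001, 1.572]
contact_force: [0.6, 0.2, 0.3]
grip_width: 30.3
finger_force: 0.0
{'fx': 276.421, 'fy': 276.421, 'cx': 257.732, 'cy': 192.492, 'origin': [552.359, -118.9, 384.122], 'rotation': [-0.291, 0.001, 0.002]}
[ 552.09498964 -196.36334364  291.52686798] [-3.14006182e+00 -1.10747634e-03  1.57171394e+00] 30.281734627168248 2.35
```

View pics/w1.png

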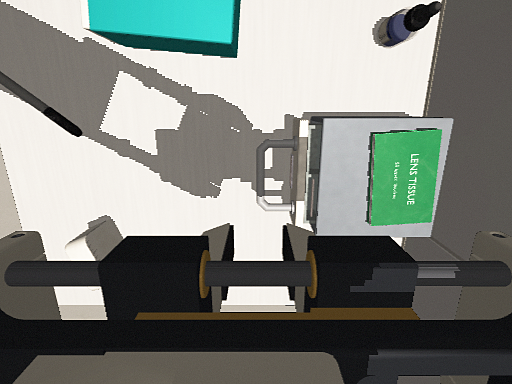

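The wrist picture shows the bow bar at column ~262, rows 148–202, with the white front edge at columns 300–308 and the grey cabinet behind it.

```bash
python3 - <<'E'
from h import *
import cv2
im=cv2.imread('pics/w1.png')[105:250,235:345]
cv2.imwrite('pics/w1c.png',cv2.resize(im,None,fx=4,fy=4,interpolation=cv2.INTER_CUBIC))
for p in [(262,148,55),(262,202,55)]: print(np.round(at('wrist',*p),1))
E
```

```text
[ 557.1 -161.9   55. ]
[ 557.6 -229.5   55. ]
```

View pics/w1c.png

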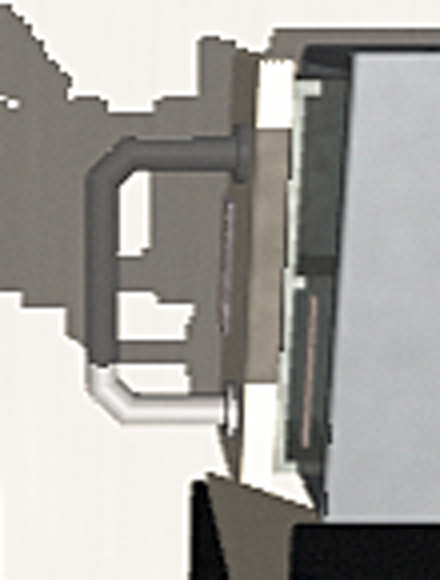

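```bash
python3 - <<'E'
from h import *
f=lambda a,b,z: at('wrist',235+a/4,105+b/4,z)
for n,p,q,z in [('bar',(103.5,190),(103.5,355),55),('cab',(353,55),(328,520),80),('front',(293,80),(275,470),75)]:
    A,B=f(*p,z),f(*q,z);d=A-B;print(n,np.round(A,1),np.round(B,1),'yaw',round(np.arctan2(-d[0],d[1]),3))
print('centre',f(103,173,55),f(103,388,55))
E
```

```text
bar [ 555.8 -167.3   55. ] [ 556.1 -218.7   55. ] yaw 0.006
cab [ 621.7 -127.4   80. ] [ 623.7 -262.9   80. ] yaw 0.015
front [ 607.  -134.2   75. ] [ 607.9 -248.8   75. ] yaw 0.008
centre [ 555.60843921 -162.23694246   55.        ] [ 555.99335073 -229.55333255   55.        ]
```

Bar centre is (555,-196), yaw ~0.01, and the drawer starts about 14 mm open. I'll go down with 30 mm open.

```bash
python3 -m creep '0.003 0 -0.03 0 0 0 33;0 0 -0.03 0 0 0 33;0 0 -0.03 0 0 0 33;0 0 -0.025 0 0 0 33;0 0 -0.02 0 0 0 33;0 0 0 0 0 0 33'
python3 -m creep '0 0 -0.02 0 0 0 33;0 0 -0.015 0 0 0 33;0 0 -0.0135 0 0 0 33;0 0 0 0 0 0 33;0 0 0 0 0 0 33'
```

```text
time: 2.9
tool_pos: [553.3, -194.5, 153.6]
tcp_rot: [-3.135, -0.004, 1.573]
contact_force: [-0.0, 1.1, 0.3]
grip_width: 30.2
finger_force: 0.0
time: 3.32
tool_pos: [555.8, -196.2, 109.9]
tcp_rot: [3.141, 0.0, 1.572]
contact_force: [1.0, -0.5, 0.2]
grip_width: 30.5
finger_force: 0.0
```

```bash
python3 -m creep '0 0 -0.005 0 0 0 33;0 0 0 0 0 0 33;0 0 0 0 0 0 5;0 0 0 0 0 0 5;0 0 0 0 0 0 5;0 0 0 0 0 0 5;0 0 0 0 0 0 5;0 0 0 0 0 0 5'
```

```text
time: 3.98
tool_pos: [555.6, -196.9, 104.0]
tcp_rot: [3.141, 0.0, 1.571]
contact_force: [-0.7, -0.3, 3.5]
grip_width: 8.7
finger_force: 30.0
```

Gripped on the bar. I'll pull steadily, then slow down near the stop.

```bash
python3 -m creep '-0.004 0 0 0 0 0 5;-0.008 0 0 0 0 0 5;-0.01 0 0 0 0 0 5;-0.01 0 0 0 0 0 5;-0.01 0 0 0 0 0 5;-0.01 0 0 0 0 0 5;-0.01 0 0 0 0 0 5;-0.006 0 0 0 0 0 5'
python3 -m creep '-0.004 0 0 0 0 0 5;-0.003 0 0 0 0 0 5;-0.002 0 0 0 0 0 5;0 0 0 0 0 0 5;0 0 0 0 0 0 5'
```

```text
time: 4.65
tool_pos: [486.6, -196.8, 104.0]
tcp_rot: [3.141, 0.0, 1.571]
contact_force: [1.8, 0.9, 1.3]
grip_width: 9.2
finger_force: 30.0
time: 5.07
tool_pos: [478.4, -196.8, 104.0]
tcp_rot: [-3.141, 0.0, 1.572]
contact_force: [-1.2, 0.4, 6.6]
grip_width: 9.0
finger_force: 30.0
```

```bash
for i in 1 2 3 4; do python3 -m creep '-0.002 0 0 0 0 0 5;-0.001 0 0 0 0 0 5;0 0 0 0 0 0 5' | egrep 'time|pos|contact|width'; done
```

```text
time: 5.32
tool_pos: [475.8, -196.8, 104.0]
contact_force: [0.4, 0.9, 5.9]
grip_width: 9.0
time: 5.57
tool_pos: [472.7, -196.8, 104.0]
contact_force: [1.0, 1.4, 6.2]
grip_width: 8.9
time: 5.82
tool_pos: [469.7, -196.8, 104.0]
contact_force: [0.8, 1.5, 6.5]
grip_width: 9.1
time: 6.07
tool_pos: [468.5, -196.8, 104.1]
contact_force: [9.2, 3.9, 0.9]
grip_width: 9.0
```

```bash
python3 -m creep '-0.002 0 0 0 0 0 5;0 0 0 0 0 0 5;0 0 0 0 0 0 5'; python3 -m creep '-0.001 0 0 0 0 0 5;0 0 0 0 0 0 5'
```

```text
time: 6.32
tool_pos: [468.2, -196.8, 104.1]
tcp_rot: [3.133, 0.002, 1.571]
contact_force: [17.0, 5.2, -5.5]
grip_width: 9.3
finger_force: 30.0
time: 6.48
tool_pos: [468.1, -196.8, 104.1]
tcp_rot: [3.131, 0.002, 1.57]
contact_force: [22.0, 6.8, -7.9]
grip_width: 8.8
finger_force: 30.0
```

Force rises with no further travel at 87 mm, so the drawer is at its stop. I'll release and lift.

```bash
python3 -m creep '0 0 0 0 0 0 30;0 0 0 0 0 0 30;0 0 0 0 0 0 30;0 0 0 0 0 0 30;0 0 0 0 0 0 30'; python3 -m creep '0 0 0.005 0 0 0 30;0 0 0.01 0 0 0 30;0 0 0.02 0 0 0 30;0 0 0.03 0 0 0 30;0 0 0.03 0 0 0 30;0 0 0.03 0 0 0 30;0 0 0.03 0 0 0 30;0 0 0 0 0 0 30'
python3 -m creep '-0.03 0 0.03 0 0 0 30;-0.03 0 0.03 0 0 0 30;0 0 0 0 0 0 30;0 0 0 0 0 0 30'
python3 - <<'E'
from h import *
import cv2
cv2.imwrite('pics/s2.png',cv2.resize(viewer.capture('side')[:,:,::-1],(800,600)))
E
```

```text
time: 6.9
tool_pos: [462.9, -196.7, 103.3]
tcp_rot: [-3.14, -0.001, 1.571]
contact_force: [0.4, -0.1, -0.8]
grip_width: 27.3
finger_force: 0.0
time: 7.57
tool_pos: [465.4, -197.9, 265.6]
tcp_rot: [3.132, 0.006, 1.571]
contact_force: [0.5, -1.8, 0.1]
grip_width: 27.6
finger_force: 0.0
time: 7.9
tool_pos: [404.1, -197.1, 319.8]
tcp_rot: [3.138, 0.003, 1.57]
contact_force: [0.3, -0.4, -0.6]
grip_width: 27.8
finger_force: 0.0
```

View pics/s2.png

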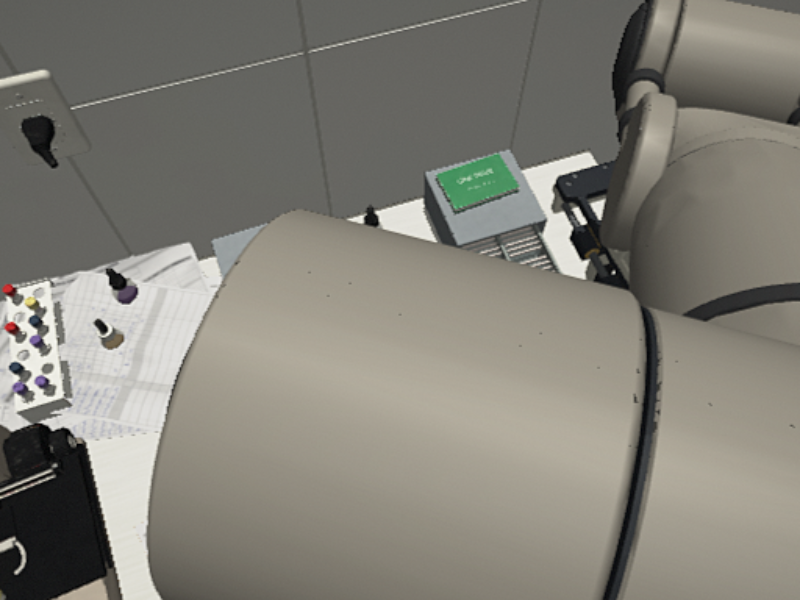

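The arm hides the front in this view; slides show in the open drawer at (520,250). I'll check with the wrist camera instead.

```bash
python3 - <<'E'
from h import *
import cv2,json
c=viewer.camera_info('wrist');print({k:np.round(v,3).tolist() for k,v in c.items() if k in('origin','rotation')})
cv2.imwrite('pics/w2.png',viewer.capture('wrist')[:,:,::-1])
E
```

```text
{'origin': [404.412, -119.182, 410.944], 'rotation': [-0.293, -0.002, 0.001]}
```

View pics/w2.png

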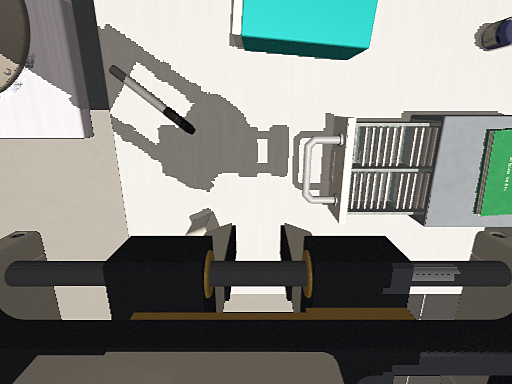

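```bash
python3 - <<'E'
from h import *
print(at('wrist',309,168,55),at('wrist',351,168,75),at('wrist',437,168,80))
from plant import order
print(order.close_job())
E
```

```text
[ 471.92621941 -192.35655739   55.        ] [ 519.94479679 -188.1761121    75.        ] [ 622.74004772 -187.03039364   80.        ]
the job is handed in; nothing more can be done
None
```

The bow-handle drawer is pulled out to its stop: I felt the stop, and the wrist camera puts it about 100 mm open. The handle is released, the arm is clear, and I handed the job in at about 8 s. I never moved near the knob drawer or the turquoise look-alike.

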